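# Unclamp the extruder die and put it away in its drawer

### The job

Slide the vise's jaw fully open and lift the drilled metal die plate out from between the jaws. Lay it down flat on the round wooden bat and let go of it, then take it again across its width, lay it flat in the open drawer and slide the drawer fully shut; the jaw stays open. Do not drop the plate, and leave the pots and other things on the bench standing where they are.

Things in the scene. Friction and masses are not known exactly. Their poses are not given: they have to be found in the camera images.
- vise: Low steel bench vise, fixed, 235 x 120 mm (x -155 to +80). Origin on the bench under the clamped plate; x = sliding direction, from the movable jaw (robot side) to the fixed jaw; y along the jaws. The plate stands on its bed, 40 mm up; wood-faced jaws, 120 mm wide, rise to 75 mm: fixed jaw's face at x = +6.5 mm, closed movable jaw from -6.5 (face) to -40 mm.
- jaw (a joint): Movable jaw: 0 closed on the plate, grows to 0.05 m (fully open) as it slides along the vise's -x towards the robot. Stays where left; about 5 N of friction.
- jaw_lug (a point): Top middle of the upright steel lug fixed to the jaw, 85 mm from the plate on the robot's side: 14 mm thick along the vise's x, 50 mm wide along y, top at 100 mm over the bench, 50 mm tall above a low tongue; 38 mm free space between it and the jaw. To be pinched or hooked from above. Axes as the vise's.
- die: Plain aluminium extruder die plate with three holes in a row, 12 x 100 x 60 mm, about 0.2 kg. It starts standing on a long edge between the vise jaws, its upper 25 mm above them. Origin: middle of the edge on which it starts; x across its thickness (12), y along its length (100), z along its width (60, up at the start).
- die_mid (a point): Centre of the die plate; axes as die. Lying flat, its x axis is vertical (either face up) and it is 6 mm above what it lies on.
- bat_top (a point): Centre of the top of the round plywood bat, 190 across, 12 mm thick, fixed flat on the bench; its top is 12 mm above the bench.
- drawer (a joint): The drawer's opening: 0 shut, grows to 0.157 m as it slides out of the chest towards the robot. The low wooden chest is fixed, 230 x 220 mm and 78 mm high. Starts about 0.135 to 0.152 m open. About 1 N of friction.
- drawer_floor (a point): Point on the drawer's floor, mid-width, 62 mm behind the inside of its front wall (so in the open part), 22 mm above the bench. Moves with the drawer; x points into the chest (the closing direction), y along its front. Inside, the drawer is 178 mm wide (y) and 185 mm long, its side walls rise 34 mm over the floor, its front panel about 46 mm.
- drawer_handle (a point): Middle of the drawer's bar handle: 11 mm thick bar along the drawer front, 110 mm long, 35 mm in front of the drawer front, 43 mm above the bench.
- bowl_a: Bystander: terracotta bowl, 110 across, 45 high (mm). Origin: centre of its underside, z up.
- bowl_b: Bystander: terracotta bowl, 90 across, 40 high (mm). Origin: centre of its underside, z up.
- beaker: Bystander: white beaker, 72 across, 85 high (mm). Origin: centre of its underside, z up.
- jar: Bystander: closed glass jar, 52 across, 60 high (mm). Origin: centre of its underside, z up.
- prop: Bystander: off-white round kiln prop, 36 across, 50 high, standing (mm). Origin: centre of its underside, z up.
- rib: Bystander: flat wooden rib, 40 x 90 x 8, lying flat (mm). Origin: centre of its underside, z up.
- heart: Bystander: white fired heart, about 60, 9 thick, lying flat (mm). Origin: centre of its underside, z up.
Not all that is in view belongs to the job. What is meant by the die is not blue, and is the larger of those in its own colour.

How it is judged:
On the way, in this order (a step that is already met when the one before it is completed fails the run):
1. the jaw is slid open (at least 40 of 50 mm) with the plate still standing in the vise (value of joint jaw above 0.04 m and distance between die and vise below 0.07 m and height (world z) of die below 0.05 m), for 0.1 s.
2. the plate lies flat on the bat, let go ((angle between die_mid's own x axis and vertical below 0.15 rad or angle between die_mid's own x axis and vertical above 2.99 rad) and contact force between the fingers and die below 0.2 N and horizontal distance between die_mid and bat_top below 0.09 m and z of die_mid in the frame of bat_top between 0.002 and 0.012 m and linear speed of die below 0.03 m/s), for 0.2 s.
3. the plate lies flat in the open drawer, let go ((angle between die_mid's own x axis and vertical below 0.15 rad or angle between die_mid's own x axis and vertical above 2.99 rad) and x of die_mid in the frame of drawer_floor between -0.04 and 0.1 m and y of die_mid in the frame of drawer_floor between -0.07 and 0.07 m and z of die_mid in the frame of drawer_floor between 0.002 and 0.012 m and contact force between the fingers and die below 0.2 N and linear speed of die below 0.03 m/s and value of joint drawer above 0.05 m), for 0.2 s.
At the end, for the whole second after the job is handed in: The plate lies flat (within 0.15 rad) on the drawer's floor, at rest and let go; the drawer is shut to within 6 mm; the vise jaw is still at least 35 mm open; the bystanders stand within 40 mm of where they were ((angle between die_mid's own x axis and vertical below 0.15 rad or angle between die_mid's own x axis and vertical above 2.99 rad) and x of die_mid in the frame of drawer_floor between -0.04 and 0.1 m and y of die_mid in the frame of drawer_floor between -0.07 and 0.07 m and z of die_mid in the frame of drawer_floor between 0.002 and 0.012 m and value of joint drawer below 0.006 m and value of joint jaw above 0.035 m and linear speed of die below 0.02 m/s); the robot touches nothing.
It fails at once if the plate is lifted out while the jaw is less than 20 mm open (height (world z) of die above 0.06 m and value of joint jaw below 0.02 m).
It fails at once if the plate is dropped (falls free at more than 1 m/s; tipping it over from its edge is slower) (linear speed of die above 1 m/s and contact force between the fingers and die below 0.1 N).
It fails at once if a bystander is shifted by more than 40 mm or tipped over (distance of any of bowl_a, bowl_b, beaker, jar, prop, rib, heart from where it was at the start of the episode above 0.04 m or angle between any of bowl_a, bowl_b, beaker, jar, prop, rib, heart's own z axis and vertical above 0.4 rad).
It also fails if it takes over 72 s, if anything falls off the work surface, if the arm or the gripper's body presses on something with over 40 N, if the wrist force passes 120 N, or if a joint passes its speed limit or range.

### The arm

A 7-joint arm with a two-finger parallel gripper is mounted at the origin on the work surface. World frame = base frame: x ahead of the robot, y to its left, z up, the work surface at z = 0. Lengths are in m, angles in rad, forces in N, time in s.
With the tool pointing down it reaches from about 0.4 to 0.875 m from the base axis. Payload 6.5 kg.
Tool frame: the origin (TCP) lies on the centre line of the jaws, within the pads' length; the fingertips stand 11 mm ahead of it and the grasp point (between the pads) lies 8 mm behind it; z points along the fingers, y is the line along which they close (so a half turn about z gives the same grasp; the last joint's range is limited). The gripper opens to 88 mm and grips with 3 to 60 N. Pads are 18 mm wide; open, the fingers measure 123 mm over their backs; the gripper's body (75 mm by 187 mm) begins 45 mm behind the grasp point.
Start: joints at [1.082, 0.536, -0.004, 1.538, 0.003, 1.067, -0.071], TCP at [0.267, -0.593, 0.25] pointing down, gripper open.
Joint ranges: [-2.7, 2.7], [-0.37, 2.16], [-1.27, 1.26], [0.24, 2.4], [-1.31, 4.45], [0.19, 1.91], [-2.76, 2.76]. Speed limits (rad/s): [2.39, 2.39, 3.14, 3.14, 3.14, 3.14, 3.14].

### API

Orientations are given as a 3x3 rotation matrix whose columns are the frame's x, y, z axes.
In Python, from station import monitor, vision, env gives the robot as it stands.
- The arm moves only by the shell command python3 -m crank 'ROWS' [FORCE]. ROWS is text: rows parted by semicolons, each of 7 numbers parted by spaces: the turn, a rotation vector about the tool's x, y, z in rad, then the shift along the tool's x, y, z in cm, then the finger opening in cm, from 0 to 8.81. A call has 1 to 20 rows; each row is the pose to reach, as a shift and turn from the pose commanded when the call began, along the tool's axes at that moment; what a row does not reach only later rows make up. A row lasts 1/8 s, in which the tool goes at most 62.5 mm and 10.7 degrees, less where a joint would pass 70% of its speed; a pose out of reach is approached as far as the arm can. A call with a gripper value outside its range is refused whole. The fingers move at their own pace and stop on an object; FORCE is the grip in N (left out, the last holds). Time passes only in rows, so rows that repeat a pose let the fingers close. It gives the time, the measured TCP pose, the force, the opening and the grip force at its end, in the units of the state.
- monitor.sense(): the state, without advancing time (a new reading comes with each control period).
- vision.capture(name): name is "scene" or "top" or "wrist"; returns the picture (384x512x3 uint8, blue, green, red); there is no depth.
- vision.camera_info(name): a dict with "camera_matrix" (3x3 intrinsics, pixels), "k1" (the pictures are not rectified: a ray, as slopes to the right and down, at radius r is drawn at 1 + k1 r^2 times it, then the intrinsics apply), "rvec" (rotation vector, rad) and "tvec" (3), from world to camera coordinates, as OpenCV has them. Camera axes: x right, y down, z forward; pixel columns grow to the right and rows downward; lengths in m; the calibration is good to about 2 mm. A picture is of the moment at which its call begins: read the wrist's pose just before it. camera_info takes no time and is no camera call; for the wrist camera it gives the pose at the moment of the call.
- env.job_done(): hands the job in; it is judged then, once.
Trained networks look in the newest picture that a camera, given by its name, has taken for a name from the list of things; names that differ only in an ending like _2 or _b are one class to them, and where a whole thing is asked for, a point or a joint stands for the part that bears it (a point fixed in the world has none). Each returns a list of dicts, best first, with "p" (0 to 1); they miss things now and then, are a little off and sometimes report something else, mostly with a low value. They report only what shows in the picture. A call takes as long as a camera call. They do not tell look-alikes from the thing itself.
- vision.find_in(name, camera): "rect" ([left, top, right, bottom] in pixels, round what is visible of it).
- vision.silhouettes(name, camera): "pixels" (384x512 bool, what is visible of it) and "rect" ([left, top, right, bottom] in pixels, round what is visible of it).
The state is a dict: "time": time; "qpos": joint angles; "qd": joint speeds; "joint_torque": joint torques, N m; "tcp_pos": TCP position; "ee_rot": TCP orientation; "contact_force": force on the tool from outside, world axes, zero at the start; "wrist_torque": the same for the moment, N m; "gripper_width": finger opening in m; "finger_force": force on a finger pad.
Only numpy, scipy, OpenCV 4.12 (cv2) and the standard library are available. Lean on these libraries where they do the work, as an engineer would, in place of code of your own. Each camera call takes 0.05 s, during which the arm holds its last target. There are 200 camera calls.

## Working session

There is one attempt and no reset: what is moved stays moved. The work goes in short steps, Python scripts to look and compute and a shell command to move; the robot and the scene stay as the last step left them, time stands still between calls to the robot, and variables do not carry over. Pictures are saved under pics/ and viewed, at most 12 in all, crops included, and the job is handed in when it is done.

```bash
ls; mkdir -p pics; python3 - <<'E'
from station import monitor, vision, env
import cv2,numpy as np
s=monitor.sense();print(s['time'],s['tcp_pos'],np.round(s['ee_rot'],3).tolist(),s['gripper_width'])
for c in('scene','top'):
    im=vision.capture(c);cv2.imwrite(f'pics/{c}0.png',im)
    i=vision.camera_info(c);print(c,{k:np.round(v,4).tolist() for k,v in i.items()})
    for n in('die','vise','jaw_lug','drawer_handle','drawer','bowl_a','beaker','jar','prop','rib','heart'):
        print(n,[(round(float(d['p']),2),np.round(d['rect']).astype(int).tolist()) for d in vision.find_in(n,c)])
print(monitor.sense()['time'])
E
```

```text
pics
0.0 [ 0.26644241 -0.59224425  0.24885872] [[0.912, 0.41, -0.001], [0.41, -0.912, 0.001], [-0.0, -0.002, -1.0]] 0.08811597526385342
scene {'camera_matrix': [[407.8264, 0.0, 252.516], [0.0, 407.8264, 195.2666], [0.0, 0.0, 1.0]], 'k1': -0.0844, 'rvec': [1.8792, 1.341, -0.6429], 'tvec': [-0.1662, -0.255, 1.58]}
die [(0.77, [375, 172, 395, 188]), (0.58, [339, 167, 356, 189])]
vise []
jaw_lug [(0.64, [310, 158, 345, 200])]
drawer_handle [(0.95, [112, 199, 203, 275])]
drawer [(0.9, [114, 200, 198, 276])]
bowl_a [(0.95, [298, 241, 336, 274]), (0.84, [355, 225, 393, 256])]
beaker [(0.72, [243, 248, 276, 288])]
jar [(0.96, [319, 209, 339, 239])]
prop [(0.76, [206, 240, 222, 264]), (0.36, [289, 158, 374, 220])]
rib [(0.58, [233, 176, 264, 187])]
heart [(0.69, [203, 180, 224, 194])]
top {'camera_matrix': [[401.0478, 0.0, 262.628], [0.0, 401.0478, 183.792], [0.0, 0.0, 1.0]], 'k1': 0.0272, 'rvec': [2.2245, -2.1974, 0.0743], 'tvec': [-0.0217, 0.5334, 1.1782]}
die [(0.6, [104, 172, 112, 197]), (0.57, [177, 249, 196, 281]), (0.5, [141, 166, 177, 192])]
vise [(0.72, [131, 144, 212, 232])]
jaw_lug [(0.66, [143, 172, 189, 212])]
drawer_handle [(0.79, [317, 131, 400, 217])]
drawer [(0.92, [318, 132, 402, 218])]
bowl_a [(0.87, [219, 86, 250, 120]), (0.85, [159, 82, 192, 122])]
beaker [(0.8, [274, 85, 300, 114])]
jar [(0.64, [141, 164, 178, 188]), (0.53, [197, 128, 212, 150])]
prop [(0.54, [306, 133, 320, 146]), (0.32, [158, 86, 196, 120]), (0.27, [317, 130, 400, 214])]
rib [(0.67, [304, 133, 320, 146]), (0.65, [234, 230, 266, 244])]
heart [(0.56, [274, 231, 296, 252])]
1.2
```

```bash
python3 - <<'E'
import cv2,numpy as np
a=cv2.imread('pics/scene0.png')[140:300,100:420];b=cv2.imread('pics/top0.png')[70:290,80:420]
cv2.imwrite('pics/sc_crop.png',cv2.resize(a,None,fx=2.5,fy=2.5,interpolation=2));cv2.imwrite('pics/top_crop.png',cv2.resize(b,None,fx=2.35,fy=2.35,interpolation=2))
E
```

```text
(no output)
```

View pics/sc_crop.png

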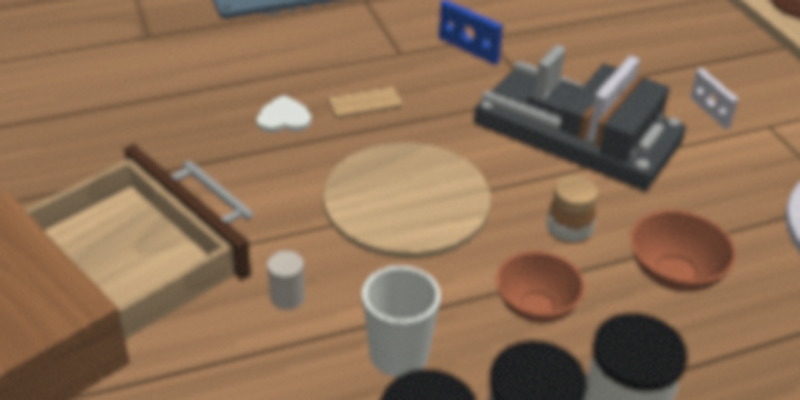

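View pics/top_crop.png

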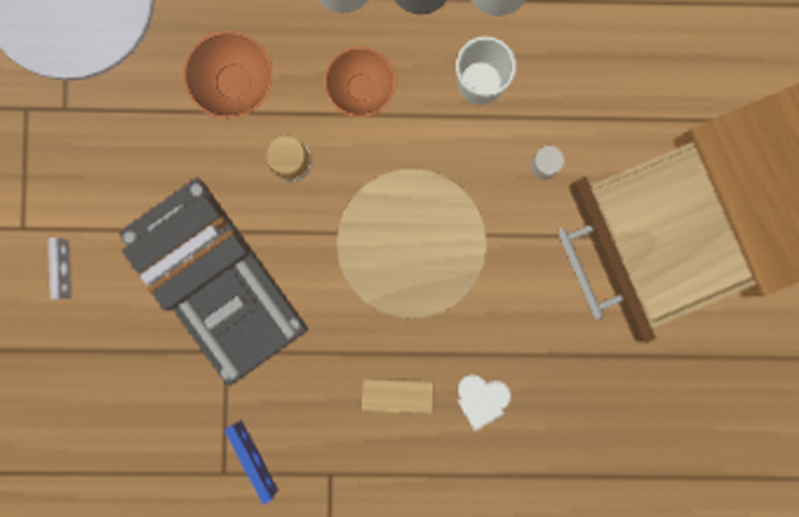

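The top view shows three drilled plates:
- **Blue:** at (185,266), excluded by colour.
- **Small silver, standing free:** at (107,184).
- **Silver in the vise:** from (141,189) to (172,169). It is not blue and is the larger of the two silver ones, so this is the die.

The bat is at about (255,173), the drawer is at the right with its handle from (320,169) to (335,204), and the lug top is at about (175,203).

```bash
cat > h.py <<'E'
import numpy as np,cv2
from station import monitor,vision,env
from scipy.spatial.transform import Rotation as Rn
def cam(i):
    return np.array(i['camera_matrix']),np.array([i['k1'],0,0,0,0.]),cv2.Rodrigues(np.array(i['rvec'],float))[0],np.array(i['tvec'],float)
def ray(i,uv):
    K,D,R,t=cam(i); p=cv2.undistortPoints(np.array(uv,float).reshape(-1,1,2),K,D).reshape(-1,2)
    d=np.c_[p,np.ones(len(p))]@R; return -R.T@t,d/np.linalg.norm(d,axis=1)[:,None]
def onz(i,uv,z):
    o,d=ray(i,uv); return o+d*((z-o[2])/d[:,2])[:,None]
def proj(i,P):
    K,D,R,t=cam(i); return cv2.projectPoints(np.array(P,float).reshape(-1,1,3),R,t,K,D)[0].reshape(-1,2)
def tri(views):
    A=np.zeros((3,3));b=np.zeros(3);L=[]
    for i,uv in views:
        o,d=ray(i,uv);M=np.eye(3)-np.outer(d[0],d[0]);A+=M;b+=M@o;L.append((M,o))
    p=np.linalg.solve(A,b);return p,[round(1e3*float(np.linalg.norm(M@(p-o))),1) for M,o in L]
E
python3 - <<'E'
from h import *
T=vision.camera_info('top');S=vision.camera_info('scene')
t=lambda u,v:(80+u/2.35,70+v/2.35); s=lambda u,v:(100+u/2.5,140+v/2.5)
np.set_printoptions(precision=3,suppress=True)
for n,a,b in [('dieA',(143,278),(598,92)),('dieB',(217,230),(634,62)),('lug',(223,312),(554,55)),('handle0',(563,232),(245,213)),('handle1',(599,316),(187,170)),('bat',(411,243),(407,197)),('prop',(548,160),(286,263)),('floorcorner',(650,322),(128,172)),('wallcorner front',(595,193),(220,248))]:
    p,e=tri([(T,t(*a)),(S,s(*b))]);print(n,p,e)
print('die top z.1',onz(T,[t(143,280),t(217,232)],.1),'lug',onz(T,[t(223,312)],.1))
print('bat',onz(T,[t(411,243)],.012))
print('handle',onz(T,[t(563,232),t(599,316)],.048))
print('vise base corners',onz(T,[t(197,180),t(122,233),t(230,383),t(306,328)],.03))
print('bowls,jar,beaker',onz(T,[t(228,75),t(360,82),t(486,70),t(288,157),t(548,160),t(397,396),t(484,402)],.05))
print('drawer front ends',onz(T,[t(582,182),t(645,338)],.07),'chest',onz(T,[t(690,138),t(755,292)],.078))
E
```

```text
dieA [0.505 0.309 0.049] [24.5, 24.5]
dieB [0.577 0.245 0.146] [22.1, 22.1]
lug [0.476 0.227 0.098] [1.4, 1.4]
handle0 [ 0.578 -0.18   0.044] [0.6, 0.6]
handle1 [ 0.475 -0.225  0.035] [1.2, 1.2]
bat [0.565 0.008 0.005] [0.2, 0.2]
prop [ 0.667 -0.159  0.048] [0.0, 0.0]
floorcorner [ 0.468 -0.287  0.043] [0.2, 0.2]
wallcorner front [ 0.626 -0.217  0.049] [0.1, 0.1]
die top z.1 [[0.511 0.318 0.1  ]
 [0.568 0.234 0.1  ]] lug [[0.475 0.225 0.1  ]]
bat [[0.564 0.008 0.012]]
handle [[ 0.578 -0.178  0.048]
 [ 0.475 -0.223  0.048]]
vise base corners [[0.638 0.274 0.03 ]
 [0.57  0.364 0.03 ]
 [0.388 0.228 0.03 ]
 [0.456 0.137 0.03 ]]
bowls,jar,beaker [[ 0.764  0.235  0.05 ]
 [ 0.759  0.073  0.05 ]
 [ 0.777 -0.082  0.05 ]
 [ 0.665  0.16   0.05 ]
 [ 0.666 -0.159  0.05 ]
 [ 0.375  0.023  0.05 ]
 [ 0.369 -0.083  0.05 ]]
drawer front ends [[ 0.637 -0.197  0.07 ]
 [ 0.45  -0.274  0.07 ]] chest [[ 0.691 -0.326  0.078]
 [ 0.506 -0.404  0.078]]
```

```bash
cat >> h.py <<'E'
def down(yaw,tilt=0):
    """tool down with y axis at world angle yaw(deg); then tilt(deg) about its own x"""
    a=np.radians(yaw);c,s=np.cos(a),np.sin(a)
    return np.array([[-s,c,0],[c,s,0],[0,0,-1.]])@Rn.from_euler('x',tilt,degrees=True).as_matrix()
def row(p,R,n=''):
    s=monitor.sense();R0=np.array(s['ee_rot'])
    rv=Rn.from_matrix(R0.T@R).as_rotvec();d=R0.T@(np.array(p)-s['tcp_pos'])*100
    print(n,np.round(rv,3),np.round(d,2))
E
python3 - <<'E'
from h import *
T=vision.camera_info('top');S=vision.camera_info('scene')
t=lambda u,v:(80+u/2.35,70+v/2.35); s=lambda u,v:(100+u/2.5,140+v/2.5)
for n,a,b in [('dieA',(143,278),(634,62)),('dieB',(217,230),(598,92))]:
    print(n,tri([(T,t(*a)),(S,s(*b))]))
row([.46,-.22,.25],down(-20),'mid');row([.475,.226,.25],down(36.7),'hover lug')
E
```

```text
dieA (array([0.5132446 , 0.31943276, 0.09267869]), [0.6, 0.6])
dieB (array([0.57027442, 0.2342444 , 0.10461688]), [1.0, 1.0])
mid [ 0.     0.    -0.799] [ 3.292e+01 -2.606e+01 -3.000e-02]
hover lug [ 0.     0.    -1.789] [ 5.259e+01 -6.612e+01 -3.000e-02]
```

```bash
python3 -m crank '0 0 -0.4 16.5 -13 0 8.8;0 0 -0.8 32.9 -26.1 0 8.8;0 0 -0.8 32.9 -26.1 0 8.8;0 0 -0.8 32.9 -26.1 0 8.8;0 0 -0.8 32.9 -26.1 0 8.8;0 0 -0.8 32.9 -26.1 0 8.8;0 0 -0.8 32.9 -26.1 0 8.8;0 0 -1.79 52.6 -66.1 0 3.2;0 0 -1.79 52.6 -66.1 0 3.2;0 0 -1.79 52.6 -66.1 0 3.2;0 0 -1.79 52.6 -66.1 0 3.2;0 0 -1.79 52.6 -66.1 0 3.2;0 0 -1.79 52.6 -66.1 0 3.2;0 0 -1.79 52.6 -66.1 0 3.2;0 0 -1.79 52.6 -66.1 0 3.2;0 0 -1.79 52.6 -66.1 0 3.2;0 0 -1.79 52.6 -66.1 0 3.2'; python3 - <<'E'
from h import *
i=vision.camera_info('wrist');im=vision.capture('wrist');cv2.imwrite('pics/w1.png',im)
np.save('w1.npy',np.array([i],dtype=object),allow_pickle=True)
for n in('die','jaw_lug','vise'):
    for d in vision.silhouettes(n,'wrist'):
        m=d['pixels'].astype(np.uint8);print(n,round(float(d['p']),2),np.round(d['rect']),cv2.minAreaRect(cv2.findNonZero(m)))
print(monitor.sense()['qpos'],proj(i,[[.475,.226,.1],[.5132,.3194,.1],[.570,.234,.1]]))
E
```

```text
time: 3.32
tcp_pos: [0.4756, 0.2237, 0.2495]
ee_rot: [[-0.597, 0.803, -0.0], [0.803, 0.597, -0.001], [-0.001, -0.001, -1.0]]
contact_force: [0.5, 0.2, -0.5]
gripper_width: 0.0322
finger_force: 0.0
die 0.79 [394.   0. 473.  42.] ((431.4312438964844, 17.36500358581543), (83.95681762695312, 31.237869262695312), 37.7939453125)
die 0.57 [ 28.  54. 157.  87.] ((90.71429443359375, 74.13182067871094), (128.07142639160156, 14.274435043334961), 7.633330821990967)
jaw_lug 0.69 [242. 103. 345. 229.] ((292.06378173828125, 163.91552734375), (99.24021911621094, 128.6599578857422), 3.3664608001708984)
jaw_lug 0.43 [461. 260. 509. 334.] ((488.62811279296875, 290.419189453125), (76.82689666748047, 36.39448165893555), 73.0091781616211)
[ 0.01853584  0.4093007  -0.68904976  1.83556848  0.30513982  1.00480422
 -0.1560267 ] [[256.61901222 174.63875399]
 [361.88106985 112.80379143]
 [346.38687518 228.8730677 ]]
```

View pics/w1.png

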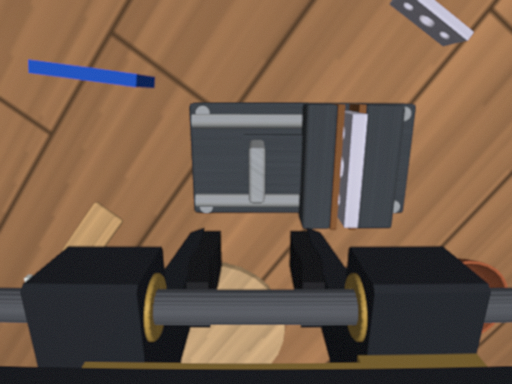

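The wrist view shows the lug top from (258,141) to (257,202) and the plate's top edge from about (357,112) to (350,226). Both fall on the predicted projections. I'll get the angles and the lug offset from this.

```bash
python3 - <<'E'
from h import *
np.set_printoptions(precision=4,suppress=True)
i=vision.camera_info('wrist');T=vision.camera_info('top')
for n,a,b,z in [('lug',(258,141),(257,202),.1),('plate',(357.5,112),(350.5,226),.1),('brown',(340,104),(334,229),.075),('jawback',(304,104),(301,227),.075)]:
    P=onz(i,[a,b],z);d=P[0]-P[1];print(n,P.mean(0),'len',np.linalg.norm(d),'yang',np.degrees(np.arctan2(d[1],d[0]))-90)
t=lambda u,v:(80+u/2.35,70+v/2.35)
print(tri([(T,t(223,312)),(i,(257.5,171.5))]),tri([(T,t(180,255)),(i,(354,169))]))
P=onz(i,[(257.5,171.5)],.1)[0];row([P[0],P[1],.086],down(36.7))
E
```

```text
lug [0.4743 0.229  0.1   ] len 0.05370108887174397 yang 35.805803871795746
plate [0.5406 0.279  0.1   ] len 0.10039426533439708 yang 37.688575269520285
brown [0.5359 0.2708 0.075 ] len 0.11926626048306727 yang 37.65451410006594
jawback [0.5094 0.2523 0.075 ] len 0.11702403744199341 yang 37.40490998221608
(array([0.4752, 0.2275, 0.0891]), [0.3, 0.3]) (array([0.5419, 0.2797, 0.09  ]), [1.4, 1.4])
 [-0.     0.001 -0.001] [ 0.5   0.18 16.37]
```

```bash
python3 -m crank '0 0 0 0.4 0.15 6 3.2;0 0 0 0.4 0.15 11 3.2;0 0 0 0.4 0.15 14 3.2;0 0 0 0.4 0.15 16.3 3.2;0 0 0 0.4 0.15 16.3 3.2;0 0 0 0.4 0.15 16.3 0.8;0 0 0 0.4 0.15 16.3 0.8;0 0 0 0.4 0.15 16.3 0.8;0 0 0 0.4 0.15 16.3 0.8' 30 && python3 -m crank '0 0 0 0 -0.6 0 0.8;0 0 0 0 -1.4 0 0.8;0 0 0 0 -2.4 0 0.8;0 0 0 0 -3.4 0 0.8;0 0 0 0 -4.4 0 0.8;0 0 0 0 -5.0 0 0.8;0 0 0 0 -5.1 0 0.8;0 0 0 0 -5.1 0 0.8'
```

```text
time: 4.65
tcp_pos: [0.4731, 0.2289, 0.0875]
ee_rot: [[-0.598, 0.801, -0.001], [0.801, 0.598, -0.002], [-0.001, -0.002, -1.0]]
contact_force: [-4.6, -3.8, 4.5]
gripper_width: 0.0137
finger_force: 30.0
time: 5.65
tcp_pos: [0.4342, 0.2001, 0.0875]
ee_rot: [[-0.599, 0.801, 0.002], [0.801, 0.599, 0.001], [-0.0, 0.002, -1.0]]
contact_force: [3.4, 1.3, 4.5]
gripper_width: 0.0136
finger_force: 30.0
```

```bash
python3 -m crank '0 0 0 0 -0.2 0 0.8;0 0 0 0 -0.3 0 0.8;0 0 0 0 -0.1 0 3.2;0 0 0 0 -0.1 0 3.2;0 0 0 0 -0.1 0 3.2;0 0 0 0 0 -5 3.2;0 0 0 0 0 -10 3.2;0 0 0 0 2 -13 3.2;0 0 0 0 5 -16 3.2;0 0 0 0 5 -16 3.2;0 0 0 0 5 -16 3.2'; python3 - <<'E'
from h import *
i=vision.camera_info('wrist');im=vision.capture('wrist');cv2.imwrite('pics/w2.png',im)
import pickle;pickle.dump(i,open('w2.pkl','wb'))
cv2.imwrite('pics/w2c.png',cv2.resize(im[80:250,170:440],None,fx=2.8,fy=2.8,interpolation=2))
E
```

```text
time: 7.02
tcp_pos: [0.4719, 0.2285, 0.2455]
ee_rot: [[-0.599, 0.801, -0.002], [0.801, 0.599, -0.002], [0.0, -0.003, -1.0]]
contact_force: [-0.1, -0.8, -0.6]
gripper_width: 0.0317
finger_force: 0.0
```

View pics/w2c.png

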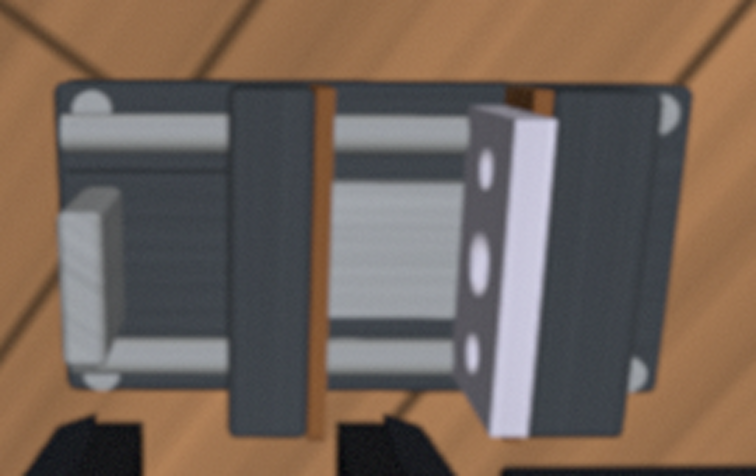

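The jaw is open. The plate still stands against the fixed jaw, with its top face centred at crop (523,277), which is (357,179) in the full picture. The three holes confirm it is the silver drilled plate.

```bash
python3 - <<'E'
from h import *
import pickle
np.set_printoptions(precision=4,suppress=True)
i=pickle.load(open('w2.pkl','rb'));f=lambda u,v:(170+u/2.8,80+v/2.8)
P=onz(i,[f(536,118),f(509,436),f(90,211),f(83,362),f(334,88),f(325,437)],.1);d=P[0]-P[1]
print(P,P[:2].mean(0),np.linalg.norm(d),np.degrees(np.arctan2(d[1],d[0]))-90)
print('jaw face z.075',onz(i,[f(330,262)],.075))
c=P[:2].mean(0)
c=(c+[.541,.2785,.1])/2
row([c[0],c[1],.2],down(37.3),'over');row([c[0],c[1],.0885],down(37.3),'grasp')
E
```

```text
[[0.5124 0.3179 0.1   ]
 [0.5722 0.2376 0.1   ]
 [0.424  0.2175 0.1   ]
 [0.4492 0.1768 0.1   ]
 [0.4601 0.2892 0.1   ]
 [0.5253 0.2021 0.1   ]] [0.5423 0.2777 0.1   ] 0.10004168797891987 36.67286224821903
jaw face z.075 [[0.4965 0.2448 0.075 ]]
over [-0.003 -0.    -0.009] [-0.2   8.61  4.5 ]
grasp [-0.003 -0.    -0.009] [-0.2   8.64 15.65]
```

```bash
python3 -m crank '0 0 0 -0.2 4.3 0 3.2;0 0 0 -0.2 8.6 4 3.2;0 0 0 -0.2 8.6 9 3.2;0 0 0 -0.2 8.6 13 3.2;0 0 0 -0.2 8.6 15.6 3.2;0 0 0 -0.2 8.6 15.6 3.2;0 0 0 -0.2 8.6 15.6 0.6;0 0 0 -0.2 8.6 15.6 0.6;0 0 0 -0.2 8.6 15.6 0.6;0 0 0 -0.2 8.6 15.6 0.6' 45
```

```text
time: 8.32
tcp_pos: [0.5427, 0.2788, 0.0905]
ee_rot: [[-0.599, 0.801, -0.001], [0.801, 0.599, -0.001], [-0.0, -0.001, -1.0]]
contact_force: [-1.7, -0.6, 0.2]
gripper_width: 0.0117
finger_force: 44.9
```

```bash
python3 -m crank '0 0 0 0 0 -1 0.6;0 0 0 0 0 -4 0.6;0 0 0 0 0 -8 0.6;0 0 0 0 0 -12 0.6;0 0 0 0 0 -14 0.6;0 0 0 0 0 -14 0.6;0 0 0 0 0 -14 0.6'; python3 - <<'E'
from h import *
row([.567,.008,.17],down(0,-40),'above');row([.567,.008,.056],down(0,-40),'set')
E
```

```text
time: 9.2
tcp_pos: [0.5426, 0.2786, 0.2291]
ee_rot: [[-0.599, 0.801, -0.002], [0.801, 0.599, -0.001], [0.0, -0.002, -1.0]]
contact_force: [-0.4, -0.5, -2.2]
gripper_width: 0.0114
finger_force: 44.9
above [-0.676 -0.223  0.616] [-23.13 -14.23   5.94]
set [-0.676 -0.223  0.616] [-23.13 -14.2   17.34]
```

```bash
python3 -m crank '-0.1 -0.03 0.1 -4 -2.5 0 0.6;-0.22 -0.07 0.2 -8 -5 1 0.6;-0.34 -0.11 0.31 -12 -7.5 2 0.6;-0.45 -0.15 0.41 -16 -10 4 0.6;-0.56 -0.19 0.51 -20 -12 5 0.6;-0.676 -0.223 0.616 -23.1 -14.2 6 0.6;-0.676 -0.223 0.616 -23.1 -14.2 6 0.6;-0.676 -0.223 0.616 -23.1 -14.2 6 0.6;-0.676 -0.223 0.616 -23.1 -14.2 6 0.6'; python3 - <<'E'
from h import *
print(monitor.sense()['qpos'])
im=vision.capture('scene');cv2.imwrite('pics/s2.png',cv2.resize(im[100:300,180:440],None,fx=2.8,fy=2.8,interpolation=2))
row([.567,.008,.057],down(0,-40),'set')
E
```

```text
time: 10.32
tcp_pos: [0.5651, 0.0071, 0.1681]
ee_rot: [[-0.013, 0.798, 0.603], [0.999, 0.042, -0.034], [-0.052, 0.602, -0.797]]
contact_force: [0.3, -0.5, -2.0]
gripper_width: 0.0113
finger_force: 44.9
[ 0.24354444  0.39403243 -0.47029959  2.30906379  2.10881866  0.34000795
 -2.14245024]
set [-0.051  0.032  0.039] [ 0.76 -6.38  8.93]
```

View pics/s2.png

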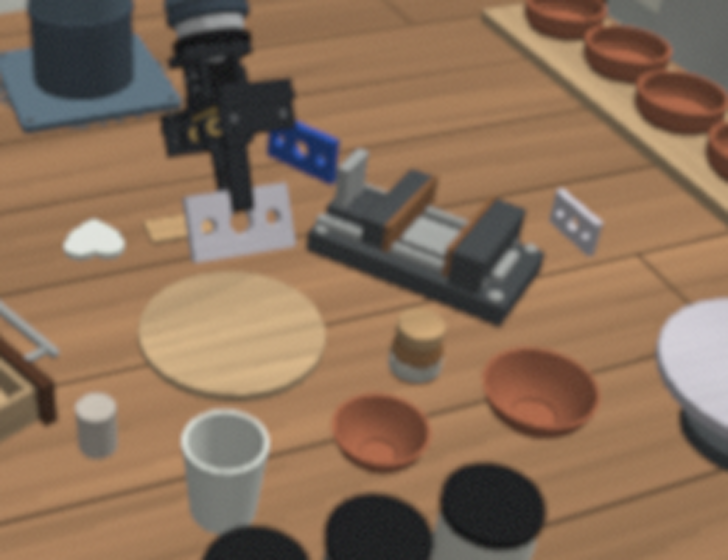

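The plate is held by its long edge above the bat and tilted about 37°, but two joints are near their limits. I'll ease the tilt to 33°, move outward slightly and lower.

```bash
python3 - <<'E'
from h import *
row([.58,.008,.095],down(0,-33),'a');row([.58,.008,.060],down(0,-33),'b')
E
```

```text
a [0.072 0.034 0.037] [ 0.55 -3.05  6.69]
b [0.072 0.034 0.037] [ 0.73 -5.16  9.48]
```

```bash
python3 -m crank '0.04 0.02 0.02 0.3 -1.5 3 0.6;0.072 0.034 0.037 0.55 -3 6 0.6;0.072 0.034 0.037 0.55 -3 6.7 0.6;0.072 0.034 0.037 0.55 -3 6.7 0.6;0.072 0.034 0.037 0.55 -3 6.7 0.6'; python3 - <<'E'
from h import *
print(monitor.sense()['qpos'])
row([.58,.008,.062],down(0,-33),'b')
row([.58,.008,.057],down(0,-33),'b')
E
```

```text
time: 11.0
tcp_pos: [0.5829, 0.0091, 0.0989]
ee_rot: [[-0.003, 0.838, 0.546], [1.0, 0.006, -0.003], [-0.006, 0.546, -0.838]]
contact_force: [0.4, 0.0, -2.3]
gripper_width: 0.0117
finger_force: 44.9
[ 0.2824478   0.58115786 -0.49340953  2.23996849  2.19559821  0.37101563
 -2.19299223]
b [0.002 0.003 0.006] [-0.09 -2.26  2.94]
b [0.002 0.003 0.006] [-0.09 -2.53  3.35]
```

```bash
python3 -m crank '0 0 0 -0.1 -0.8 1 0.6;0 0 0 -0.1 -1.6 2 0.6;0 0 0 -0.1 -2.2 2.8 0.6;0 0 0 -0.1 -2.3 3 0.6;0 0 0 -0.1 -2.3 3 0.6'; python3 -m crank '0 0 0 0 -0.1 0.15 0.6;0 0 0 0 -0.15 0.23 0.6;0 0 0 0 -0.15 0.23 0.6'
```

```text
time: 11.62
tcp_pos: [0.5802, 0.0076, 0.0607]
ee_rot: [[-0.003, 0.838, 0.546], [1.0, 0.005, -0.003], [-0.005, 0.546, -0.838]]
contact_force: [-0.2, -0.8, -2.4]
gripper_width: 0.0116
finger_force: 44.9
time: 12.0
tcp_pos: [0.5802, 0.0076, 0.0578]
ee_rot: [[-0.002, 0.838, 0.546], [1.0, 0.005, -0.003], [-0.005, 0.546, -0.838]]
contact_force: [0.0, -0.2, -0.8]
gripper_width: 0.0117
finger_force: 44.9
```

```bash
python3 -m crank '0 0 0 0 -0.03 0.05 0.6;0 0 0 0 -0.03 0.05 1.6;0 0 0 0 -0.03 0.05 2.2;0 0 0 0 -0.03 0.05 2.6;0 0 0 0 -0.03 0.05 2.6;0 0 0 0 -0.03 -0.5 2.6;0 0 0 0 -0.03 -1 2.6;0 0 0 0 -0.03 -1.5 2.6;0 0 0 0 -0.03 -2 2.6;0 0 0 0 -0.03 -2.5 2.6;0 0 0 0 0 -4 2.6;0 0 0 0 0 -7 2.6;0 0 0 0 0 -10 2.6;0 0 0 0 0 -10 2.6'; python3 - <<'E'
from h import *
im=vision.capture('top');cv2.imwrite('pics/t2.png',cv2.resize(im[70:290,80:420],None,fx=2.35,fy=2.35,interpolation=2))
for d in vision.silhouettes('die','top'):
    m=d['pixels'].astype(np.uint8);print(round(float(d['p']),2),cv2.minAreaRect(cv2.findNonZero(m)))
E
```

```text
time: 13.75
tcp_pos: [0.5256, 0.0078, 0.1432]
ee_rot: [[-0.003, 0.836, 0.548], [1.0, 0.006, -0.004], [-0.006, 0.548, -0.836]]
contact_force: [0.5, 0.3, -0.6]
gripper_width: 0.0262
finger_force: 0.0
0.82 ((254.5, 170.5), (19.0, 33.0), 90.0)
0.71 ((105.22306823730469, 183.015380859375), (24.35133934020996, 9.429903984069824), 86.8201675415039)
0.35 ((254.5, 172.0), (60.0, 63.0), 90.0)
0.18 ((355.6021728515625, 172.718994140625), (73.46124267578125, 68.62826538085938), 64.98310089111328)
```

View pics/t2.png

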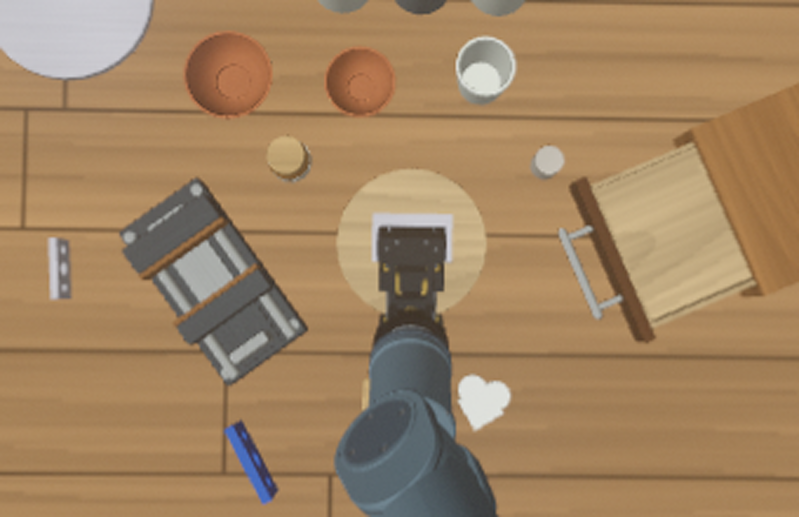

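The plate lies on the bat: crop u 373..453, with its far edge at v 214. I'll go upright above it and measure with the wrist camera.

```bash
python3 - <<'E'
from h import *
T=vision.camera_info('top');t=lambda u,v:(80+u/2.35,70+v/2.35)
P=onz(T,[t(373,214),t(453,214)],.024);print(P)
row([.567,.008,.24],down(0),'hover')
E
```

```text
[[ 0.59907079  0.05617601  0.024     ]
 [ 0.60049435 -0.04396518  0.024     ]]
hover [0.578 0.005 0.004] [-0.04  8.81 -5.99]
```

```bash
python3 -m crank '0.1 0 0 0 1.5 -3 8.8;0.25 0 0 0 4 -6 8.8;0.4 0 0 0 6 -6 8.8;0.5 0 0 0 8 -6 8.8;0.578 0.005 0.004 0 8.8 -6 8.8;0.578 0.005 0.004 0 8.8 -6 8.8;0.578 0.005 0.004 0 8.8 -6 8.8;0.578 0.005 0.004 0 8.8 -6 8.8'; python3 - <<'E'
from h import *
import pickle
print(monitor.sense()['qpos'])
i=vision.camera_info('wrist');im=vision.capture('wrist');pickle.dump(i,open('w3.pkl','wb'))
print(proj(i,[[.6,.056,.024],[.6,-.044,.024],[.54,.056,.024],[.54,-.044,.024]]))
for d in vision.silhouettes('die','wrist'):
    m=d['pixels'].astype(np.uint8);print(round(float(d['p']),2),cv2.minAreaRect(cv2.findNonZero(m)))
cv2.imwrite('pics/w3.png',im)
E
```

```text
time: 14.85
tcp_pos: [0.5685, 0.0072, 0.2391]
ee_rot: [[0.003, 1.0, -0.004], [1.0, -0.003, 0.004], [0.004, -0.004, -1.0]]
contact_force: [-0.0, -0.6, -0.2]
gripper_width: 0.088
finger_force: 0.0
[ 0.37493025  0.48562004 -0.61911008  1.73835068  0.31702446  1.02381364
 -0.36004309]
[[287.05730301 115.45210926]
 [285.08663072 209.16383167]
 [227.72180629 115.64254356]
 [230.0189157  209.2533137 ]]
0.75 ((259.5, 162.0), (94.0, 57.0), 90.0)
0.71 ((249.90078735351562, 345.6127624511719), (40.746864318847656, 147.21107482910156), 86.34777069091797)
```

View pics/w3.png

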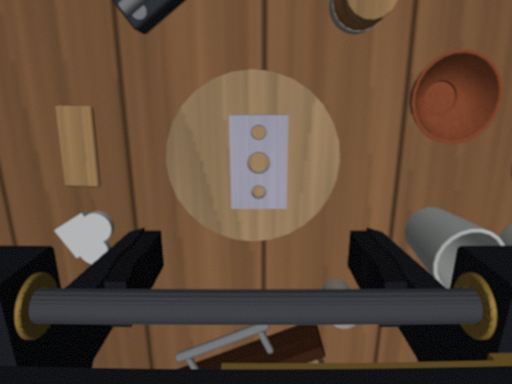

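The wrist view shows the plate flat on the bat, corners at about (229,115) to (288,209).

```bash
python3 - <<'E'
from h import *
import pickle
i=pickle.load(open('w3.pkl','rb'));T=vision.camera_info('top');t=lambda u,v:(80+u/2.35,70+v/2.35)
for a,b in [((288,115),(373,214)),((287.5,209),(453,214))]: print(tri([(i,a),(T,t(*b))]))
P=onz(i,[(229,115),(288,115),(287.5,209),(230.5,209)],.024);c=P.mean(0);print(P,c)
row([c[0],c[1],.026],down(0.3),'grasp')
E
```

```text
(array([0.60047361, 0.05626291, 0.01906829]), [0.9, 0.9])
(array([ 0.60163791, -0.04403295,  0.02319724]), [1.1, 1.1])
[[ 0.54130909  0.05663231  0.024     ]
 [ 0.60094328  0.0564466   0.024     ]
 [ 0.60262417 -0.04381692  0.024     ]
 [ 0.54053168 -0.0437091   0.024     ]] [0.57135206 0.00638822 0.024     ]
grasp [-0.004 -0.002 -0.008] [-0.13  0.5  21.21]
```

```bash
python3 -m crank '0 0 0 -0.1 0.4 6 8.8;0 0 0 -0.1 0.4 12 8.8;0 0 0 -0.1 0.4 17 8.8;0 0 0 -0.1 0.4 20 8.8;0 0 0 -0.1 0.4 21 8.8;0 0 0 -0.1 0.4 21.1 8.8;0 0 0 -0.1 0.4 21.1 8.8'; python3 -m crank '0 0 0 0 0 0 5.5;0 0 0 0 0 0 5.5;0 0 0 0 0 0 5.5;0 0 0 0 0 0 5.5;0 0 0 0 0 0 5.5' 40
```

```text
time: 15.82
tcp_pos: [0.5711, 0.0078, 0.0299]
ee_rot: [[-0.0, 1.0, 0.001], [1.0, 0.0, 0.001], [0.001, 0.001, -1.0]]
contact_force: [0.2, -0.4, 0.3]
gripper_width: 0.0879
finger_force: 0.0
time: 16.45
tcp_pos: [0.5707, 0.0076, 0.0291]
ee_rot: [[-0.0, 1.0, -0.0], [1.0, 0.0, 0.001], [0.001, -0.0, -1.0]]
contact_force: [-0.3, -0.6, 3.4]
gripper_width: 0.0594
finger_force: 40.0
```

The overlap on the plate is only about 6 mm, so I'll regrip 3 mm deeper.

```bash
python3 -m crank '0 0 0 0 0 0 7.2;0 0 0 0 0 0 7.2;0 0 0 0 0 0.3 7.2;0 0 0 0 0 0.35 7.2;0 0 0 0 0 0.35 5.5;0 0 0 0 0 0.35 5.5;0 0 0 0 0 0.35 5.5;0 0 0 0 0 0.35 5.5' 45; python3 -m crank '0 0 0 0 0 -1 5.5;0 0 0 0 0 -3 5.5;0 0 0 0 0 -7 5.5;0 0 0 0 0 -12 5.5;0 0 0 0 0 -15 5.5;0 0 0 0 0 -15 5.5;0 0 0 0 0 -15 5.5'
```

```text
time: 17.45
tcp_pos: [0.5702, 0.0077, 0.0252]
ee_rot: [[-0.0, 1.0, -0.001], [1.0, 0.0, 0.001], [0.001, -0.001, -1.0]]
contact_force: [1.3, 0.7, -1.4]
gripper_width: 0.0595
finger_force: 45.0
time: 18.32
tcp_pos: [0.5697, 0.0072, 0.1747]
ee_rot: [[0.0, 1.0, -0.002], [1.0, -0.0, 0.0], [0.0, -0.002, -1.0]]
contact_force: [-0.1, -0.6, -2.8]
gripper_width: 0.0596
finger_force: 45.0
```

```bash
python3 - <<'E'
from h import *
row([.570,-.306,.165],down(22.5),'hover');row([.570,-.306,.06],down(22.5),'low');print(monitor.sense()['qpos'])
E
```

```text
hover [-0.002 -0.001 -0.393] [-31.32   0.04   0.96]
low [-0.002 -0.001 -0.393] [-31.32   0.06  11.46]
[ 0.34458188  0.56623887 -0.58592418  1.78976394  0.38590895  0.90435043
 -0.41270049]
```

```bash
python3 -m crank '0 0 -0.05 -4 0 0 5.5;0 0 -0.12 -9 0 0 5.5;0 0 -0.19 -14 0 0 5.5;0 0 -0.26 -19 0 0 5.5;0 0 -0.32 -24 0 0 5.5;0 0 -0.37 -28 0 0.5 5.5;0 0 -0.393 -31.3 0 0.8 5.5;0 0 -0.393 -31.3 0 0.8 5.5;0 0 -0.393 -31.3 0 0.8 5.5;0 0 -0.393 -31.3 0 0.8 5.5'; python3 - <<'E'
from h import *
im=vision.capture('scene');cv2.imwrite('pics/s3.png',cv2.resize(im[120:330,80:330],None,fx=2.8,fy=2.8,interpolation=2))
row([.570,-.306,.06],down(22.5),'low');row([.570,-.306,.0365],down(22.5),'set')
E
```

```text
time: 19.58
tcp_pos: [0.5706, -0.3037, 0.1666]
ee_rot: [[-0.385, 0.923, -0.002], [0.923, 0.385, 0.002], [0.002, -0.001, -1.0]]
contact_force: [0.1, -0.0, -2.2]
gripper_width: 0.0593
finger_force: 45.0
low [-0.001 -0.002  0.002] [-0.19 -0.13 10.68]
set [-0.001 -0.002  0.002] [-0.19 -0.13 13.03]
```

View pics/s3.png

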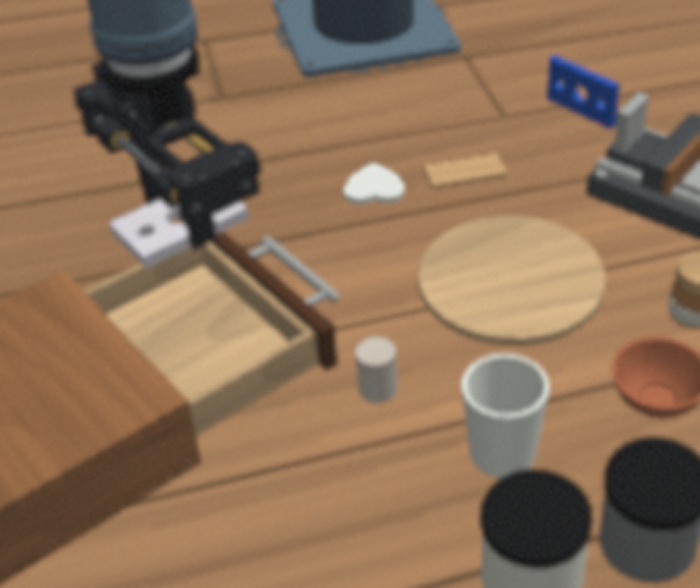

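The plate hangs level over the open drawer and is aligned with it. The inner floor spans crop (110,320) to (300,330). Lowering now.

```bash
python3 -m crank '0 0 0 -0.2 -0.1 4 5.5;0 0 0 -0.2 -0.1 8 5.5;0 0 0 -0.2 -0.1 10.5 5.5;0 0 0 -0.2 -0.1 12 5.5;0 0 0 -0.2 -0.1 12.7 5.5;0 0 0 -0.2 -0.1 12.7 5.5'
```

```text
time: 20.38
tcp_pos: [0.5705, -0.3075, 0.0404]
ee_rot: [[-0.383, 0.924, -0.001], [0.924, 0.383, 0.001], [0.001, -0.0, -1.0]]
contact_force: [0.4, 0.6, -2.4]
gripper_width: 0.0596
finger_force: 45.0
```

```bash
python3 -m crank '0 0 0 0 0 0.2 5.5;0 0 0 0 0 0.4 5.5;0 0 0 0 0 0.45 5.5;0 0 0 0 0 0.45 5.5'
```

```text
time: 20.88
tcp_pos: [0.5702, -0.3076, 0.0356]
ee_rot: [[-0.383, 0.924, -0.001], [0.924, 0.383, 0.001], [0.001, -0.001, -1.0]]
contact_force: [0.1, -0.4, -2.4]
gripper_width: 0.0595
finger_force: 45.0
```

```bash
python3 -m crank '0 0 0 0 0 0.06 5.5;0 0 0 0 0 0.1 5.5;0 0 0 0 0 0.1 5.5'; python3 -m crank '0 0 0 0 0 0.05 5.5;0 0 0 0 0 0.05 5.5'
```

```text
time: 21.25
tcp_pos: [0.5704, -0.3079, 0.0352]
ee_rot: [[-0.383, 0.924, -0.001], [0.924, 0.383, 0.0], [0.001, -0.001, -1.0]]
contact_force: [-2.6, 0.6, 5.6]
gripper_width: 0.0596
finger_force: 45.0
time: 21.5
tcp_pos: [0.5706, -0.3083, 0.0352]
ee_rot: [[-0.383, 0.924, -0.0], [0.924, 0.383, -0.0], [-0.0, -0.0, -1.0]]
contact_force: [-2.6, -0.4, 8.8]
gripper_width: 0.0595
finger_force: 45.0
```

Contact with the floor. Releasing and rising.

```bash
python3 -m crank '0 0 0 0 0 -0.1 5.9;0 0 0 0 0 -0.1 6.8;0 0 0 0 0 -0.1 7.2;0 0 0 0 0 -0.1 7.2;0 0 0 0 0 -0.1 7.2;0 0 0 0 0 -2 7.2;0 0 0 0 0 -6 7.2;0 0 0 0 0 -12 7.2;0 0 0 0 0 -16 4;0 0 0 0 0 -16 0;0 0 0 0 0 -16 0'; python3 - <<'E'
from h import *
im=vision.capture('wrist');i=vision.camera_info('wrist')
a=vision.silhouettes('die','wrist')
for d in a: print('die',round(float(d['p']),2),cv2.minAreaRect(cv2.findNonZero(d['pixels'].astype(np.uint8))))
print(proj(i,[[.5706,-.308,.034]]))
cv2.imwrite('pics/w4.png',im)
# push: x dir of drawer; tool yaw 22.5 -> tool x = -drawer x
X=np.array([.383,-.924,0]);h=np.array([.5265,-.2005,0])
for n,k,z in [('front high',-.05,.15),('front low',-.05,.045),('end',.17,.045)]:
    row(h+X*k+[0,0,z],down(22.5),n)
E
```

```text
time: 22.88
tcp_pos: [0.5699, -0.3077, 0.1941]
ee_rot: [[-0.383, 0.924, -0.001], [0.924, 0.383, 0.001], [0.001, -0.001, -1.0]]
contact_force: [-0.2, 0.9, -1.0]
gripper_width: 0.0439
finger_force: 0.0
die 0.57 ((256.0, 173.5), (109.0, 70.0), 90.0)
die 0.2 ((261.3338623046875, 146.02105712890625), (236.7994842529297, 282.24725341796875), 88.68309020996094)
[[256.60482629 175.89740345]]
front high [-0.002 -0.003  0.001] [16.51  0.15  4.33]
front low [-0.002 -0.003  0.001] [16.48  0.17 14.83]
end [-0.002 -0.003  0.001] [-5.52  0.17 14.76]
```

View pics/w4.png

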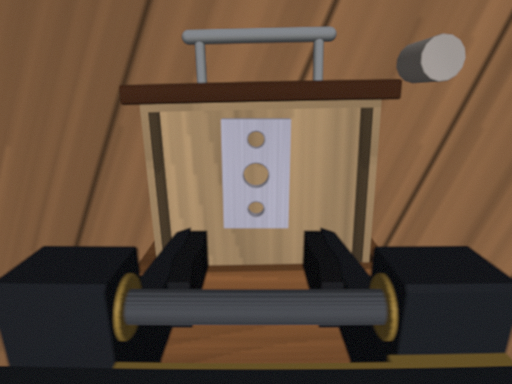

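The plate lies flat in the drawer, corners at (222,120) to (290,229), centred, with the handle bar at row 36. Next I'll go in front of the handle with closed fingers.

```bash
python3 -m crank '0 0 0 5 0.1 0 0;0 0 0 11 0.1 2 0;0 0 0 16.5 0.1 4 0;0 0 0 16.5 0.1 7 0;0 0 0 16.5 0.1 11 0;0 0 0 16.5 0.1 14 0;0 0 0 16.5 0.1 15 0;0 0 0 16.5 0.1 15 0;0 0 0 16.5 0.1 15 0'; python3 -m crank '0 0 0 -1 0 0 0;0 0 0 -2 0 0 0;0 0 0 -3 0 0 0;0 0 0 -3.6 0 0 0;0 0 0 -4.2 0 0 0;0 0 0 -5 0 0 0;0 0 0 -6.5 0 0 0;0 0 0 -8 0 0 0;0 0 0 -9.5 0 0 0;0 0 0 -11 0 0 0;0 0 0 -12.5 0 0 0;0 0 0 -13.8 0 0 0;0 0 0 -14.8 0 0 0;0 0 0 -15.5 0 0 0;0 0 0 -15.5 0 0 0'
```

```text
time: 24.1
tcp_pos: [0.5086, -0.1549, 0.0451]
ee_rot: [[-0.383, 0.924, 0.0], [0.924, 0.383, 0.001], [0.0, 0.001, -1.0]]
contact_force: [0.9, 0.6, 0.7]
gripper_width: 0.0007
finger_force: 0.0
time: 25.98
tcp_pos: [0.5671, -0.2989, 0.0439]
ee_rot: [[-0.382, 0.924, -0.001], [0.924, 0.382, 0.0], [0.001, -0.001, -1.0]]
contact_force: [0.1, 0.0, 0.8]
gripper_width: 0.0004
finger_force: 0.0
```

```bash
python3 -m crank '0 0 0 -0.5 0 0 0;0 0 0 -1.1 0 0 0;0 0 0 -1.5 0 0 0;0 0 0 -1.8 0 0 0'; python3 -m crank '0 0 0 -0.3 0 0 0;0 0 0 -0.5 0 0 0;0 0 0 -0.5 0 0 0'
```

```text
time: 26.48
tcp_pos: [0.5734, -0.3125, 0.0437]
ee_rot: [[-0.384, 0.923, -0.004], [0.923, 0.384, 0.004], [0.005, -0.002, -1.0]]
contact_force: [-5.8, 10.7, 7.2]
gripper_width: 0.0004
finger_force: 5.6
time: 26.85
tcp_pos: [0.5735, -0.3127, 0.0437]
ee_rot: [[-0.386, 0.922, -0.009], [0.922, 0.386, 0.009], [0.012, -0.005, -1.0]]
contact_force: [-10.9, 15.3, 12.8]
gripper_width: 0.0003
finger_force: 9.4
```

The drawer has hit a hard stop with about 19 N of force, so it looks shut. Backing off and checking.

```bash
python3 -m crank '0 0 0 1 0 0 0;0 0 0 4 0 0 0;0 0 0 8 0 0 0;0 0 0 8 0 -6 0;0 0 0 8 0 -12 0;0 0 0 13 0 -18 0;0 0 0 18 0 -18 0;0 0 0 22 0 -18 0;0 0 0 22 0 -18 0;0 0 0 22 0 -18 0'; python3 - <<'E'
from h import *
im=vision.capture('top');cv2.imwrite('pics/t3.png',cv2.resize(im[70:290,80:420],None,fx=2.35,fy=2.35,interpolation=2))
E
```

```text
time: 28.1
tcp_pos: [0.4925, -0.1176, 0.2244]
ee_rot: [[-0.382, 0.924, -0.0], [0.924, 0.382, -0.0], [-0.0, -0.0, -1.0]]
contact_force: [0.4, -0.7, -0.7]
gripper_width: 0.0002
finger_force: 0.0
```

View pics/t3.png

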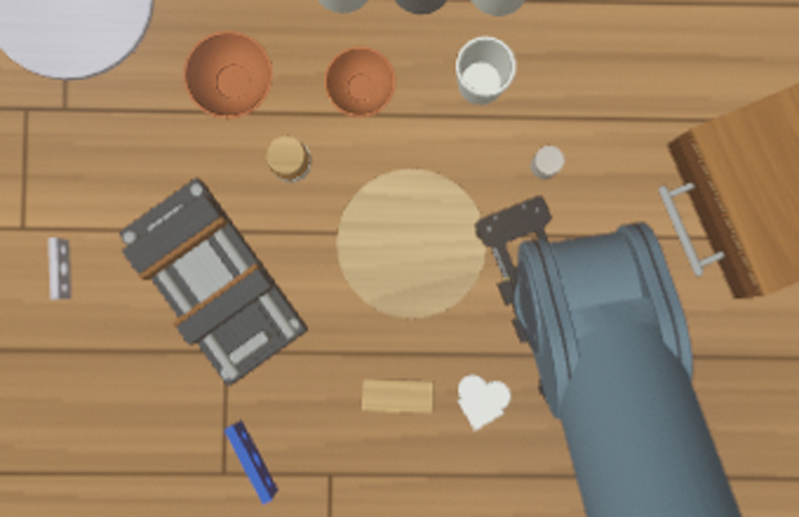

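The drawer's front sits against the chest, with the handle from (665,190) to (699,272). The bystanders are unmoved and the jaw is open. A quick numeric check on the gap.

```bash
python3 - <<'E'
from h import *
T=vision.camera_info('top');t=lambda u,v:(80+u/2.35,70+v/2.35)
a=onz(T,[t(563,232),t(599,316),t(665,190),t(699,272)],.048)
print(np.linalg.norm(a[2:].mean(0)-a[:2].mean(0)))
im=cv2.imread('pics/t3.png')[130:300,655:775];cv2.imwrite('pics/t3c.png',cv2.resize(im,None,fx=3.4,fy=3.4))
E
```

```text
0.13586523801279493
```

View pics/t3c.png

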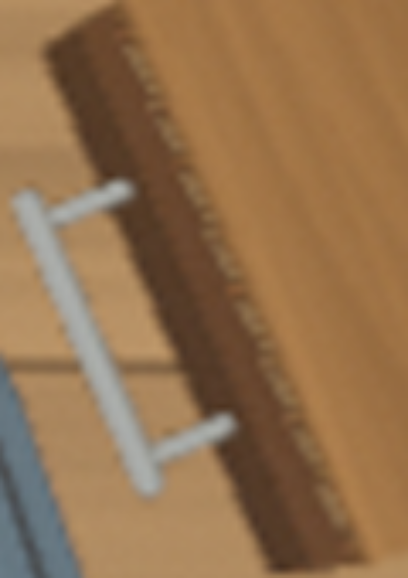

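The drawer travelled 136 mm to its stop and no gap shows at the panel. Handing in.

```bash
python3 -c "
from station import env
print(env.job_done())"
```

```text
the job is handed in; nothing more can be done
None
```

The job is handed in and no verdict came back: the plate was laid on the bat, regrasped, and laid flat in the drawer, which is shut against its stop; by the last images the jaw is open and nothing else has moved.

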